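Bolt the analyser's sample hatch past its spring safety catch

ROBOT

A 6-joint arm with a two-finger parallel gripper is mounted at the origin on the work surface. World frame = base frame: x ahead of the robot, y to its left, z up, the work surface at z = 0. Lengths are in m, angles in degrees, forces in N, time in s.
With the tool pointing down it reaches from about 0.4 to 0.825 m from the base axis. Payload 7 kg.
Tool frame: the origin (TCP) lies at the very end of the fingers, on their centre line; the grasp point (between the pads) lies 19 mm behind it; z points along the fingers, y is the line along which they close (so a half turn about z gives the same grasp; the last joint's range is limited). The gripper opens to 88 mm and grips with 3 to 60 N. Pads are 19 mm wide; open, the fingers measure 130 mm over their backs; the gripper's body (78 mm by 193 mm) begins 47 mm behind the grasp point.
Start: joints at [91.278, 20.546, 0.682, 0, -70.136, -16.507], TCP at [0.177, 0.651, 0.205] pointing down, gripper open.
Joint ranges: [-176.03, 176.03], [-82.01, 121.73], [-58.28, 71.71], [-173.87, 95.51], [-174.79, -0.11], [-173.66, 173.66]. Speed limits (degrees/s): [136.94, 136.94, 172.46, 180, 180, 180].

INTERFACE

Orientations are given as [roll, pitch, yaw] about the fixed x, y, z axes, in that order (R = Rz(yaw) Ry(pitch) Rx(roll)).
In Python, from plant import ctrl gives the robot as it stands.
- The arm moves only by the tool carry_out, never from a script. Its argument "deltas" is a list that holds one entry, the list of rows, each a list of 5 numbers: the shift along the tool's x, y, z scaled (see below), then the turn about the tool's z scaled (see below), then the opening, from -1 (shut) to 1 (fully open). A call has 1 to 5 rows; each row is the pose to reach, as a shift and turn from the pose commanded when the call began, along the tool's axes at that moment, turning the shorter way round; what a row does not reach only later rows make up. The controller multiplies each number of a shift by 20 cm and each number of a turn by 2 pi rad. A row lasts 1/10 s, in which the tool goes at most 50 mm and 8.59 degrees, less where a joint would pass 70% of its speed; a pose out of reach is approached as far as the arm can. A call with a number of a shift or a turn outside -1 to 1 is refused whole. A call with a gripper value outside its range is refused whole. The fingers move at their own pace and stop on an object; the grip force is fixed at half the most. Time passes only in rows, so rows that repeat a pose let the fingers close. It gives the time, the measured TCP pose, the force, the opening and the grip force at its end, in the units of the state.
- ctrl.get_obs(): the state, without advancing time (a new reading comes with each control period).
- ctrl.snapshot(name): name is "scene" or "top" or "wrist"; returns a dict with "color" (480x640x3 uint8, red, green, blue), "camera_matrix" (3x3 intrinsics, pixels), "k1" (the pictures are not rectified: a ray, as slopes to the right and down, at radius r is drawn at 1 + k1 r^2 times it, then the intrinsics apply), "R" (3x3) and "t" (3): a world point X has camera coordinates R X + t. Camera axes: x right, y down, z forward; pixel columns grow to the right and rows downward; lengths in m; the calibration is good to about 2 mm. A picture is of the moment at which its call begins. There is no depth.
- ctrl.close_job(): hands the job in; it is judged then, once.
Trained networks look in a picture, given as the dict that the camera call returned (one of the last four; its "shot" number tells which), for a name from the list of things; names that differ only in an ending like _2 or _b are one class to them, and where a whole thing is asked for, a point or a joint stands for the part that bears it (a point fixed in the world has none). Each returns a list of dicts, best first, with "p" (0 to 1); they miss things now and then, are a little off and sometimes report something else, mostly with a low value. They report only what shows in the picture. A call takes as long as a camera call.
- ctrl.search_frame(picture, name): "centre" ([column, row] in pixels, amid what is visible of it).
- ctrl.silhouettes(picture, name): "mask" (480x640 bool, what is visible of it) and "centre" ([column, row] in pixels, amid what is visible of it).
- ctrl.spot_point(picture, name): "centre" ([column, row] in pixels: a listed point, or the origin of a listed thing).
The state is a dict: "clock": time; "joint_pos": joint angles; "qvel": joint speeds; "tau": joint torques, N m; "tool_pos": TCP position; "orientation": TCP orientation; "force": force on the tool from outside, world axes, zero at the start; "moment": the same for the moment, N m; "opening": finger opening in m; "gripper_force": force on a finger pad.
Only numpy, scipy, OpenCV 4.12 (cv2) and the standard library are available. Lean on these libraries where they do the work, as an engineer would, in place of code of your own. Each camera call takes 0.05 s, during which the arm holds its last target. There are 200 camera calls.

TASK

Lock the sample hatch of the dark bench analyser: with one fingertip press down and hold the long sprung catch pad on its deck, and meanwhile with the other fingertip push the upright tab of the bolt beside it towards the hatch until the bolt is fully home in the hatch's keeper. Keep the catch held down until the bolt is all the way home, then let go of both so that the catch springs back up behind the bolt, and move clear. Only touch the pad and the tab: grip or lift nothing, and leave the cuvette, vial, bottle, tube rack and other things where they stand.

Things in the scene. Friction and masses are not known exactly. Their poses are not given: they have to be found in the camera images.
- analyser: Dark bench analyser, fixed, 340 (x) x 420 (y) mm, flat deck 120 mm up. Origin: centre of underside; x from front (robot side) to back, y left, z up. On the deck: latch, left of it the grey hatch with the keeper (28 mm above the deck), at the back (x 60 to 165 mm) a nearly flat screen, 47 mm above the deck. The latch's base and bolt guides rise at most 23 mm above the deck.
- catch_pad: Sprung safety catch: long flat ribbed dark pad, 28 mm wide (x), 100 mm long (y), 6 mm thick, on two posts, at the robot's side of the latch. Origin: centre of its top face, 40 mm above the deck while up; axes parallel to the analyser's. Goes straight down when pressed anywhere along it; a fingertip can slide along it while pressing.
- bolt_tab: The bolt's upright steel thumb tab, 30 mm wide (x), 8 mm thick (y), from the rod (top 20 mm above the deck) up to 54 mm above the deck. Origin: middle of the upper edge of the face to push (the -y face); push it to +y, towards the hatch. Its centre line is 60 mm (+x) from the pad's; a fingertip at the pressed pad's height, in line with the tab, meets only the tab.
- catch (a joint): How far the catch is pressed, m: 0 up, 0.012 at its lower stop. Spring: about 2 N to start, 6 N at the stop. A tooth blocks the bolt until pressed more than 0.005; 0.007 to 0.012 is well clear. Springs up when let go, but jams at about 0.005 under the bolt if the bolt is between 0.004 and 0.028.
- bolt (a joint): How far the bolt is slid towards the keeper, m: starts 0 to 0.003 (open), 0.034 at the stop (fully home). Slides with about 1.5 N friction and stays where it is left; with the catch up the tooth stops it at about 0.004.
- bolt_tip (a point): End of the bolt's rod, on its axis.
- keeper (a point): Centre of the keeper's opening on the hatch, on the bolt's axis; with the bolt fully home the bolt tip stands 8 mm past it.
- cuvette: Capped clear cuvette, 14 x 14 x 46 mm, standing loose on the analyser's deck to the right of the latch; origin at the centre of its underside. Leave alone.
- vial: Small amber vial, 19 mm diameter, 36 mm tall, standing loose on the deck behind the hatch; origin at the centre of its underside. Leave alone.
- tip_box: Pale yellow pipette tip box 85 x 115 x 54 mm on the bench; origin under its centre. Leave alone.
- reagent: Amber bottle 68 mm diameter, 150 mm tall, on the bench; origin under its centre. Leave alone.
- beaker: Glass beaker 72 mm diameter, 90 mm tall, on the bench; origin under its centre. Leave alone.
- tube_rack: White tube rack 90 x 200 mm, 66 mm tall with its tubes, on the bench; origin under its centre. Leave alone.
- pipette: White pipette lying on the bench, about 260 mm long, 28 mm thick; origin under the middle of its handle. Leave alone.

How it is judged (in metres and radians):
On the way, in this order (a step that is already met when the one before it is completed fails the run):
1. a finger presses the catch down while the bolt is still open (value of joint catch above 0.0055 m and value of joint bolt below 0.006 m and contact force between the fingers and catch_pad above 0.5 N), for 0.1 s.
2. the bolt is fully home with the catch still held down by a finger (value of joint bolt above 0.03 m and value of joint catch above 0.0052 m and contact force between the fingers and catch_pad above 0.5 N), for 0.1 s.
At the end, for the whole second after the job is handed in: The bolt is slid at least 30 of its 34 mm into the keeper, the catch is back up (within 2 mm), and no loose thing stands more than 15 mm from where it was (value of joint bolt above 0.03 m and value of joint catch below 0.002 m and distance of each of cuvette, vial, tip_box, reagent, beaker, tube_rack, pipette from where it was at the start of the episode below 0.015 m); the robot touches nothing.
It fails at once if the catch is let go, or the bolt forced past it, while the bolt is part way (value of joint bolt between 0.008 and 0.026 m and value of joint catch below 0.0052 m).
It fails at once if a bystander is lifted, carried, pushed away or knocked over (distance of any of cuvette, vial, tip_box, reagent, beaker, tube_rack, pipette from where it was at the start of the episode above 0.015 m or angle between any of cuvette, vial, tip_box, reagent, beaker, tube_rack, pipette's own z axis and vertical above 0.5 rad).
It also fails if it takes over 38 s, if anything falls off the work surface, if the arm or the gripper's body presses on something with over 40 N, if the wrist force passes 120 N, or if a joint passes its speed limit or range.

## Working session

There is one attempt and no reset: what is moved stays moved. The work goes in short steps, Python scripts to look and compute and a tool call to move; the robot and the scene stay as the last step left them, time stands still between calls to the robot, and variables do not carry over. Pictures are saved under pics/ and viewed, at most 13 in all, crops included, and the job is handed in when it is done.

Besides the shell and the picture viewer there is one more tool, called in YAML: its name, and indented under it one key for each argument. carry_out: Moves the arm, as the interface text tells. Its arguments: {"type":"object","properties":{"deltas":{"type":"array"}},"required":["deltas"]}

```bash
ls; mkdir -p pics
cat > h.py <<'E'
import numpy as np, cv2
from plant import ctrl
def ray(s,px):
    K=np.array(s["camera_matrix"]);k=s["k1"]
    d=np.array([(px[0]-K[0,2])/K[0,0],(px[1]-K[1,2])/K[1,1]]);u=d.copy()
    for _ in range(20): u=d/(1+k*(u@u))
    R=np.array(s["R"]);return -R.T@np.array(s["t"]),R.T@np.array([u[0],u[1],1])
def atz(s,px,z):
    o,d=ray(s,px);return o+d*(z-o[2])/d[2]
def tri(a,b):
    (o1,d1),(o2,d2)=a,b
    d1=d1/np.linalg.norm(d1);d2=d2/np.linalg.norm(d2)
    t=np.linalg.lstsq(np.c_[d1,-d2],o2-o1,rcond=None)[0]
    p,q=o1+t[0]*d1,o2+t[1]*d2
    return (p+q)/2,np.linalg.norm(p-q)
def save(s,n): cv2.imwrite("pics/"+n,s["color"][:,:,::-1])
E
python3 - <<'E'
from h import *
np.set_printoptions(precision=4,suppress=True)
o=ctrl.get_obs();print(o)
S={n:ctrl.snapshot(n) for n in("scene","top","wrist")}
Z={'catch_pad':.16,'bolt_tab':.174,'keeper':None,'bolt_tip':None,'analyser':None,'cuvette':.12,'vial':.12}
for n in S: save(S[n],n+"0.png")
for k in Z:
    R={}
    for n in S:
        r=ctrl.spot_point(S[n],k)
        if r: R[n]=r[0]; print(k,n,np.array(r[0]["centre"]),round(r[0]["p"],2), atz(S[n],r[0]["centre"],Z[k]) if Z[k] else '')
    ns=list(R)
    for i in range(len(ns)):
        for j in range(i): print('  tri',ns[i],ns[j],*tri(ray(S[ns[i]],R[ns[i]]["centre"]),ray(S[ns[j]],R[ns[j]]["centre"])))
E
cat pics/x 2>/dev/null
```

```text
pics
{'clock': 0.0, 'joint_pos': array([ 91.2788,  20.5929,   0.6314,  -0.021 , -70.1385, -16.5055]), 'qvel': array([ 0.0162, -0.0435, -0.0581, -0.0626,  0.0851, -0.0905]), 'tau': array([ -0.0022, -58.2724,  29.3054,   6.9975,   0.0068,  -0.0002]), 'tool_pos': array([0.1772, 0.6507, 0.2041]), 'orientation': array([179.8986,  -0.0095, -15.2338]), 'force': array([ 0.2898, -0.5157, -0.091 ]), 'moment': array([-0.0062,  0.0058,  0.0371]), 'gripper_force': 0.0, 'opening': 0.08704781445527159}
catch_pad scene [330.2 241.7] 0.71 [ 0.4804 -0.013   0.16  ]
catch_pad top [310.  236.9] 0.64 [ 0.4848 -0.0178  0.16  ]
  tri top scene [ 0.4829 -0.0151  0.1615] 0.006317921673369122
bolt_tab top [310.5 218.3] 0.51 [ 0.536  -0.0215  0.174 ]
keeper scene [336.  281.1] 0.92 
keeper top [278.8 214.9] 0.87 
  tri top scene [0.5603 0.0655 0.1467] 0.011731011010534117
bolt_tip scene [330.3 279.7] 0.51 
bolt_tip top [286.1 215.8] 0.59 
  tri top scene [0.5583 0.0465 0.1368] 0.007931172423859751
analyser scene [308.1 306.5] 0.73 
analyser top [310.9 223.3] 0.96 
  tri top scene [ 0.5661 -0.0212 -0.0079] 0.0011884371726430419
cuvette scene [311.5 252.9] 0.63 [ 0.5057 -0.0506  0.12  ]
cuvette top [353.3 257.7] 0.53 [ 0.4258 -0.1416  0.12  ]
  tri top scene [ 0.4335 -0.1328  0.0117] 0.041709971839204725
vial scene [338.4 319.8] 0.58 [0.6295 0.1125 0.12  ]
vial top [265.1 191.8] 0.52 [0.6384 0.112  0.12  ]
  tri top scene [0.6348 0.1132 0.1275] 0.0045114625106164475
```

View pics/top0.png

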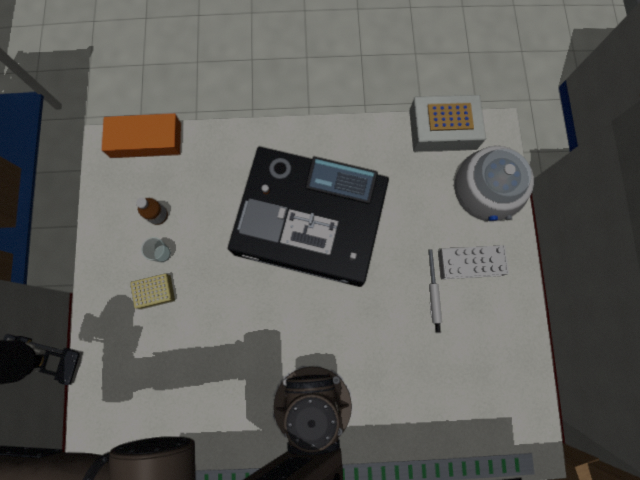

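View pics/scene0.png

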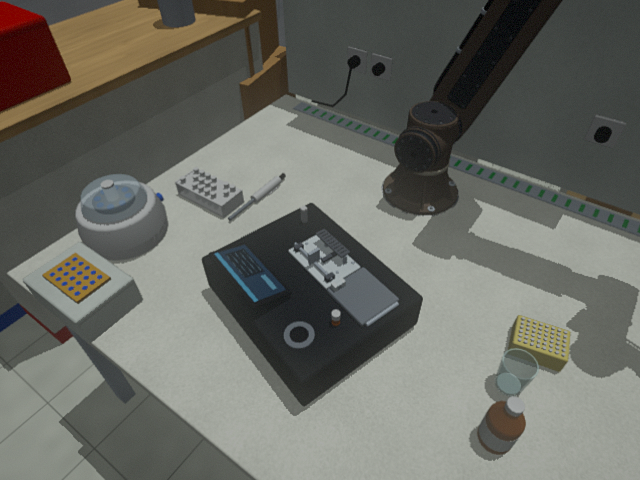

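The top view shows the analyser turned about -15°. The latch is near (310,230) and the hatch to its left at (262,222). The bystanders on the bench are left and right of it. I'll approach above the latch with the tool turned so the fingers lie along the analyser's x.

```bash
cat >> h.py <<'E'
from scipy.spatial.transform import Rotation as Ro
def plan(target,yaw):
    o=ctrl.get_obs();R=Ro.from_euler('xyz',o["orientation"],degrees=True)
    s=R.inv().apply(np.array(target)-o["tool_pos"])
    dy=(yaw-o["orientation"][2]+180)%360-180
    print('at',o["clock"],o["tool_pos"].round(4),o["orientation"].round(2),'F',o["force"].round(1),'op',round(o["opening"],4))
    print('units',(s/.2).round(3),'turn',round(-dy/360,4),'dist mm',round(np.linalg.norm(s)*1e3,1),'deg',round(dy,1))
E
python3 - <<'E'
from h import *
s=ctrl.snapshot("top")
m=ctrl.silhouettes(s,"analyser")[0]["mask"].astype(np.uint8)
c=cv2.findContours(m,0,2)[0];c=max(c,key=cv2.contourArea)
b=cv2.boxPoints(cv2.minAreaRect(c))
P=np.array([atz(s,p,.12)[:2] for p in b]);print(b,P)
for i in range(4):
    d=P[(i+1)%4]-P[i];print(np.linalg.norm(d),np.degrees(np.arctan2(d[1],d[0])))
plan([.48,-.05,.33],-105)
plan([.30,.45,.33],-105)
for k in("beaker","reagent","tip_box"):
    r=ctrl.spot_point(s,k)
    if r: print(k,atz(s,r[0]["centre"],0))
E
```

```text
[[225.6471  253.41177]
 [254.00006 140.00003]
 [390.94122 174.23532]
 [362.58826 287.64706]] [[ 0.45473924  0.23156645]
 [ 0.80767875  0.14324489]
 [ 0.67794505 -0.27164833]
 [ 0.33715239 -0.16319758]]
0.3638227484159713 -14.049488292565085
0.4347035881511519 -107.36403413189105
0.357632775165736 162.34732326303097
0.41190449029378756 73.4129862665654
at 1.3 [0.1773 0.6513 0.2051] [-180.      0.    -15.23] F [-0.3 -0.  -0.3] op 0.0872
units [ 2.381  2.986 -0.625] turn 0.2494 dist mm 774.0 deg -89.8
at 1.3 [0.1773 0.6513 0.2051] [-180.      0.    -15.23] F [-0.3 -0.  -0.3] op 0.0872
units [ 0.856  0.81  -0.625] turn 0.2494 dist mm 266.8 deg -89.8
beaker [0.48240103 0.4584929  0.        ]
reagent [0.6124253  0.47830681 0.        ]
tip_box [0.36812537 0.47633087 0.        ]
```

carry_out:
  deltas:
    - [[0.1, 0.1, -0.2, 0.02, -0.1], [0.25, 0.25, -0.35, 0.045, -0.1], [0.43, 0.4, -0.45, 0.07, -0.1], [0.6, 0.55, -0.5, 0.09, -0.1], [0.75, 0.72, -0.55, 0.115, -0.1]]

```text
clock: 1.95
tool_pos: [0.2852, 0.4715, 0.3161]
orientation: [-179.9, 0.0, -56.6]
force: [0.7, -0.7, 0.0]
opening: 0.053
gripper_force: 0.0
```

```bash
python3 -c "
from h import *
plan([.48,-.05,.33],-105)"
```

```text
at 1.95 [0.2852 0.4715 0.3161] [-1.7994e+02  4.0000e-02 -5.6560e+01] F [ 0.7 -0.7  0. ] op 0.053
units [ 2.712  0.624 -0.072] turn 0.1346 dist mm 556.8 deg -48.4
```

carry_out:
  deltas:
    - [[0.22, 0.05, -0.02, 0.02, -0.1], [0.42, 0.1, -0.04, 0.04, -0.1], [0.62, 0.15, -0.06, 0.06, -0.1], [0.82, 0.19, -0.07, 0.08, -0.1], [1.0, 0.23, -0.07, 0.1, -0.1]]

```text
clock: 2.45
tool_pos: [0.3576, 0.2794, 0.3299]
orientation: [-179.9, 0.1, -92.5]
force: [1.0, 0.9, 1.1]
opening: 0.0395
gripper_force: 0.0
```

```bash
python3 -c "
from h import *
plan([.48,-.05,.33],-105)"
```

```text
at 2.45 [0.3576 0.2794 0.3299] [-1.7995e+02  8.0000e-02 -9.2510e+01] F [1.  0.9 1.1] op 0.0395
units [ 1.619 -0.684 -0.002] turn 0.0347 dist mm 351.4 deg -12.5
```

carry_out:
  deltas:
    - [[0.2, -0.08, 0, 0.01, -0.1], [0.4, -0.16, 0, 0.02, -0.1], [0.6, -0.25, 0, 0.035, -0.1], [0.8, -0.33, 0, 0.035, -0.1], [1.0, -0.42, 0, 0.035, -0.1]]

```text
clock: 2.95
tool_pos: [0.4334, 0.0763, 0.3296]
orientation: [-179.9, 0.1, -104.8]
force: [0.6, 0.5, -0.1]
opening: 0.0392
gripper_force: 0.0
```

Run:
```python
from h import *
np.set_printoptions(precision=4,suppress=True)
plan([.48,-.05,.33],-105)
w=ctrl.snapshot("wrist");save(w,"wrist1.png")
print('cam',ray(w,[320,240]))
for k,z in(('catch_pad',.16),('bolt_tab',.174),('keeper',.13),('cuvette',.12)):
    r=ctrl.spot_point(w,k)
    for q in r[:2]: print(k,np.array(q["centre"]),round(q["p"],2),atz(w,q["centre"],z))
```

```text
at 2.95 [0.4334 0.0763 0.3296] [-179.95    0.07 -104.81] F [ 0.6  0.5 -0.1] op 0.0392
units [ 0.551 -0.386 -0.002] turn 0.0005 dist mm 134.6 deg -0.2
cam (array([ 0.4134, -0.0006,  0.5089]), array([ 0.0716,  0.2782, -0.9579]))
catch_pad [250.5 139.1] 0.87 [ 0.4771 -0.0107  0.16  ]
bolt_tab [181.6 143.4] 0.61 [ 0.5353 -0.0223  0.174 ]
keeper [201.7 230.3] 0.61 [0.5636 0.0658 0.13  ]
cuvette [201.6 210.9] 0.27 [0.56   0.0467 0.12  ]
```

View pics/wrist1.png

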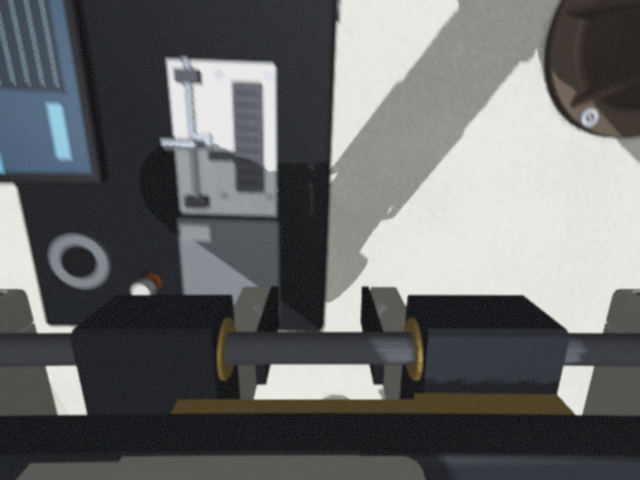

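The wrist view shows the pad at (248,138), the tab at (181,142) and the keeper and hatch at about (200,230). These agree with the top view to within 1 cm. I'll move closer for a second measurement.

```bash
python3 -c "
from h import *
plan([.50,.035,.28],-105)"
```

```text
at 3.2 [0.4333 0.0777 0.3291] [-1.8000e+02  2.0000e-02 -1.0491e+02] F [-0.5 -0.1  0.3] op 0.0391
units [ 0.121 -0.377  0.246] turn 0.0003 dist mm 93.2 deg -0.1
```

carry_out:
  deltas:
    - [[0.06, -0.18, 0.12, 0, -0.1], [0.12, -0.38, 0.25, 0, -0.1], [0.12, -0.38, 0.25, 0, -0.1], [0.12, -0.38, 0.25, 0, -0.1]]

```text
clock: 3.6
tool_pos: [0.5006, 0.036, 0.2779]
orientation: [179.9, -0.1, -104.8]
force: [0.6, 0.1, 0.7]
opening: 0.0394
gripper_force: 0.0
```

Run:
```python
from h import *
np.set_printoptions(precision=4,suppress=True)
plan([.50,.035,.28],-105)
w=ctrl.snapshot("wrist");save(w,"wrist2.png")
for k,z in(('catch_pad',.16),('bolt_tab',.174),('keeper',.132),('bolt_tip',.132),('cuvette',.12)):
    r=ctrl.spot_point(w,k)
    for q in r[:2]: print(k,np.array(q["centre"]),round(q["p"],2),atz(w,q["centre"],z))
for k,z in(('catch_pad',.16),('bolt_tab',.174)):
    for q in ctrl.silhouettes(w,k)[:1]:
        m=q["mask"].astype(np.uint8);c=max(cv2.findContours(m,0,2)[0],key=cv2.contourArea)
        b=cv2.boxPoints(cv2.minAreaRect(c));print(k,b)
        P=np.array([atz(w,p,z)[:2] for p in b]);print(P,P.mean(0))
        for i in range(4):
            d=P[(i+1)%4]-P[i];print(np.linalg.norm(d),np.degrees(np.arctan2(d[1],d[0])))
c=w["color"][:,:,::-1]
cv2.imwrite("pics/crop2.png",cv2.resize(c[60:380,60:460],None,fx=2,fy=2)[:600])
```

```text
at 3.6 [0.5006 0.036  0.2779] [ 179.88   -0.11 -104.81] F [0.6 0.1 0.7] op 0.0394
units [ 0.005  0.002 -0.01 ] turn 0.0005 dist mm 2.4 deg -0.2
catch_pad [331.6 171.1] 0.71 [ 0.4783 -0.0091  0.16  ]
bolt_tab [253.5 173.6] 0.81 [ 0.5376 -0.0242  0.174 ]
keeper [264.5 267.4] 0.63 [0.5632 0.0662 0.132 ]
catch_pad [[311.99   229.2997]
 [316.1032 105.9034]
 [351.3308 107.0777]
 [347.2176 230.4739]]
[[ 0.5065  0.0341]
 [ 0.4777 -0.0603]
 [ 0.4515 -0.0525]
 [ 0.4776  0.0429]] [ 0.4783 -0.0089]
0.09870024665962106 -107.00044433534738
0.027290320419174893 163.40190324386913
0.09884131845605146 74.68994226874528
0.03020546631306004 -16.82293405206051
bolt_tab [[237. 170.]
 [278. 170.]
 [278. 184.]
 [237. 184.]]
[[ 0.5491 -0.0301]
 [ 0.5184 -0.022 ]
 [ 0.5215 -0.0117]
 [ 0.5526 -0.0199]] [ 0.5354 -0.0209]
0.031740891882890226 165.27183062656215
0.010810565778706467 73.22435567260733
0.032108550033028906 -14.75110940518311
0.010817111281679406 -108.72459768854279
```

View pics/crop2.png

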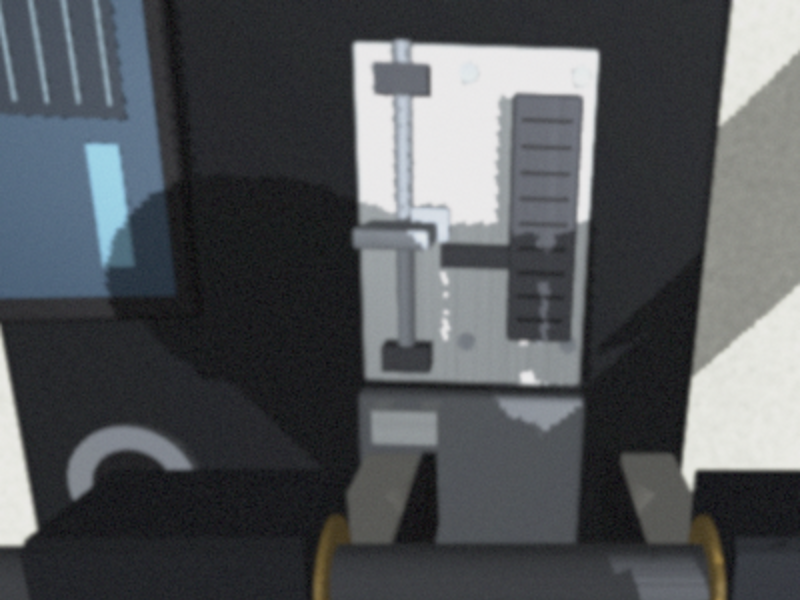

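The crop shows the pad clearly, the tab face (crop (392,232)) level with the pad's middle, and the fingers straddling at the bottom. The tab-to-pad offset comes out at 60 mm, matching the spec, and the yaw is about -16°. Now I'll move above the start of the press.

```bash
python3 -c "
from h import *
plan([.502,-.035,.19],-106)"
```

```text
at 4.0 [0.5005 0.0359 0.2798] [-1.7993e+02  6.0000e-02 -1.0476e+02] F [ 0.2  0.2 -0.5] op 0.0396
units [ 0.341 -0.097  0.449] turn 0.0034 dist mm 114.5 deg -1.2
```

carry_out:
  deltas:
    - [[0.2, -0.05, 0.0, 0.0034, -0.1], [0.34, -0.097, 0.15, 0.0034, -0.1], [0.34, -0.097, 0.32, 0.0034, -0.1], [0.34, -0.097, 0.45, 0.0034, -0.1], [0.34, -0.097, 0.45, 0.0034, -0.1]]

```text
clock: 4.5
tool_pos: [0.4996, -0.0359, 0.1861]
orientation: [179.7, -0.1, -106.1]
force: [-0.2, -0.1, -0.0]
opening: 0.0396
gripper_force: 0.0
```

Run:
```python
from h import *
plan([.502,-.035,.163],-106)
for n in("wrist","scene"):
    s=ctrl.snapshot(n)
    for k,z in(('catch_pad',.16),('bolt_tab',.174)):
        for q in ctrl.spot_point(s,k)[:1]: print(n,k,q["centre"],round(q["p"],2),atz(s,q["centre"],z))
    c=s["color"][:,:,::-1]
    c=c[40:440,100:633] if n=="wrist" else c[200:340,240:427]
    cv2.imwrite(f"pics/{n}3.png",cv2.resize(c,(800,600)))
```

```text
at 4.5 [ 0.4996 -0.0359  0.1861] [ 1.797e+02 -1.300e-01 -1.061e+02] F [-0.2 -0.1 -0. ] op 0.0396
units [-0.008 -0.011  0.115] turn -0.0003 dist mm 23.2 deg 0.1
wrist catch_pad [364.1, 294.4] 0.95 [ 0.47770711 -0.01113149  0.16      ]
wrist bolt_tab [278.6, 397.8] 0.22 [0.547831   0.03664495 0.174     ]
scene catch_pad [330.2, 240.0] 0.64 [ 0.47577775 -0.01620645  0.16      ]
scene bolt_tab [312.3, 250.8] 0.64 [ 0.53909672 -0.02198205  0.174     ]
```

View pics/wrist3.png

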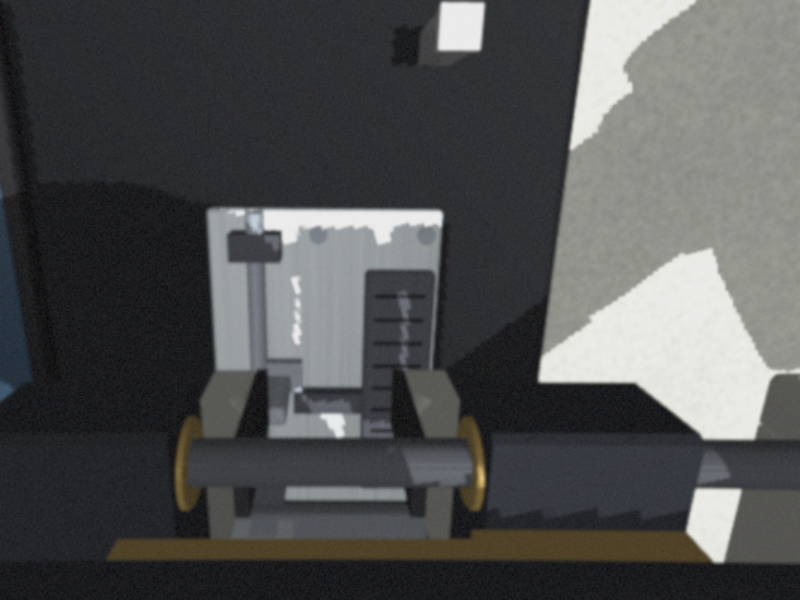

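View pics/scene3.png

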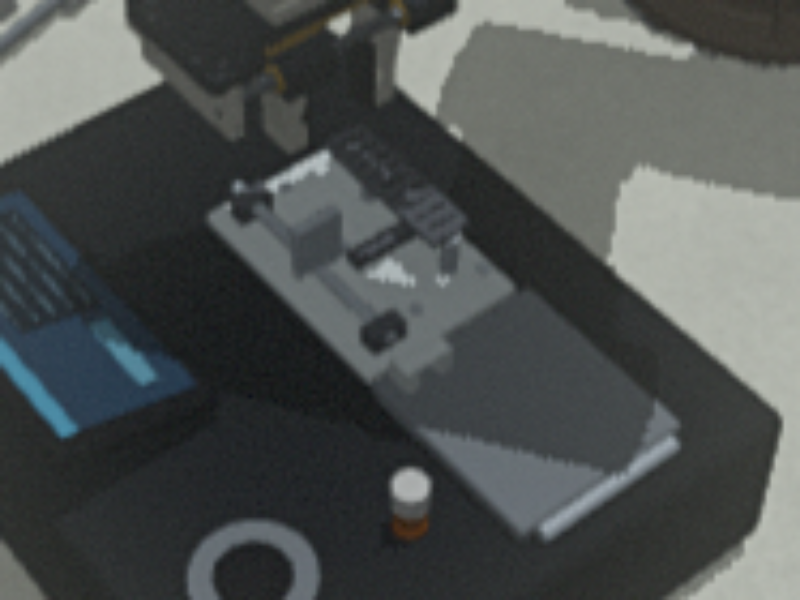

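The wrist and scene views show the left finger over the rod line on the tab's -y side and the right finger over the pad. The tab is untouched, so I'll descend gently.

carry_out:
  deltas:
    - [[0, -0.01, 0.05, 0, -0.1], [0, -0.01, 0.1, 0, -0.1], [0, -0.01, 0.125, 0, -0.1], [0, -0.01, 0.145, 0, -0.1], [0, -0.01, 0.145, 0, -0.1]]

```text
clock: 5.3
tool_pos: [0.5035, -0.036, 0.1592]
orientation: [179.9, -0.0, -106.1]
force: [-0.5, 0.3, -0.8]
opening: 0.0396
gripper_force: 0.0
```

carry_out:
  deltas:
    - [[0, 0, 0.015, 0, -0.1], [0, 0, 0.03, 0, -0.1], [0, 0, 0.045, 0, -0.1], [0, 0, 0.045, 0, -0.1], [0, 0, 0.045, 0, -0.1]]

```text
clock: 5.8
tool_pos: [0.504, -0.0359, 0.1511]
orientation: [180.0, -0.0, -106.0]
force: [0.2, 0.2, 0.4]
opening: 0.0393
gripper_force: 0.0
```

Run:
```python
from h import *
plan([.502,-.035,.15],-106)
plan([.502,-.035,.15],-106)
s=ctrl.snapshot("scene");o=ctrl.get_obs();print(o["force"],o["moment"],o["tool_pos"])
cv2.imwrite("pics/scene4.png",cv2.resize(s["color"][200:320,240:400,::-1],(800,600)))
```

```text
at 5.8 [ 0.504  -0.0359  0.1511] [ 1.8000e+02 -1.0000e-02 -1.0605e+02] F [0.2 0.2 0.4] op 0.0393
units [-0.002  0.011  0.005] turn -0.0001 dist mm 2.4 deg 0.0
at 5.8 [ 0.504  -0.0359  0.1511] [ 1.8000e+02 -1.0000e-02 -1.0605e+02] F [0.2 0.2 0.4] op 0.0393
units [-0.002  0.011  0.005] turn -0.0001 dist mm 2.4 deg 0.0
[-0.37438283  0.47627642 -0.29725568] [ 0.15292045 -0.0289746  -0.0079425 ] [ 0.50405514 -0.03588988  0.15114883]
```

View pics/scene4.png

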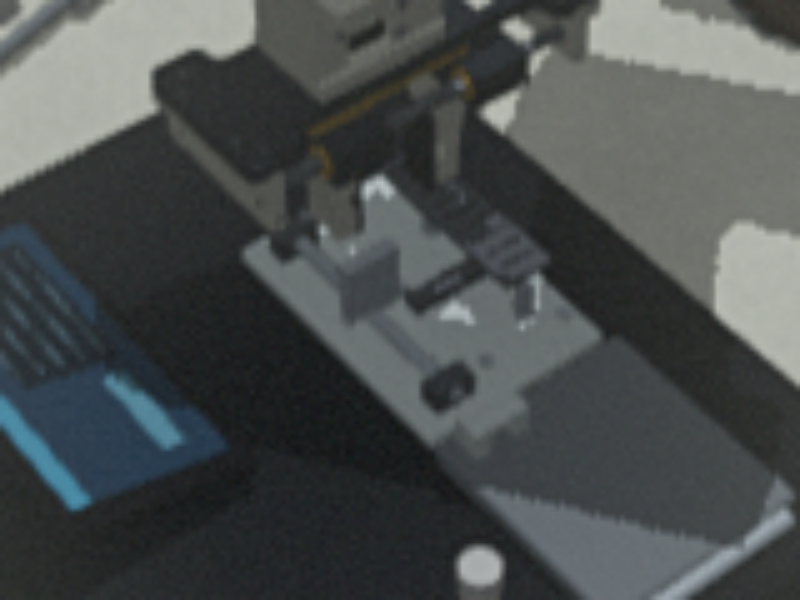

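The scene view shows both fingers down on the tab's -y side, with the tab at (370,285) not touched. The force shows no press though, so I'll check the readings and how deep the pad is.

Run:
```python
from h import *
np.set_printoptions(precision=3,suppress=True)
for n in("wrist","top","wrist","scene"):
    s=ctrl.snapshot(n);o=ctrl.get_obs();print(o["force"],o["moment"],o["tool_pos"],o["tau"])
    for q in ctrl.spot_point(s,'catch_pad')[:1]: print(n,q["centre"],round(q["p"],2),atz(s,q["centre"],.16),atz(s,q["centre"],.15))
    if n=="wrist": w=s
c=w["color"][200:440,200:520,::-1].astype(float)
c=np.clip(255*(c/255)**.5,0,255).astype(np.uint8)
cv2.imwrite("pics/wrist4.png",cv2.resize(c,(800,600)))
```

```text
[ 0.205  0.556 -0.118] [ 0.122 -0.086 -0.013] [ 0.504 -0.036  0.151] [ -0.003 -36.468  26.384   6.308  -0.014  -0.   ]
wrist [260.6, 255.4] 0.27 [ 0.527 -0.064  0.16 ] [ 0.53  -0.061  0.15 ]
[ 0.374 -0.403  1.232] [ 0.072 -0.044 -0.008] [ 0.504 -0.036  0.151] [ -0.002 -36.522  26.433   6.319  -0.014   0.   ]
top [307.5, 238.9] 0.54 [ 0.479 -0.01   0.16 ] [ 0.481 -0.01   0.15 ]
[ 0.188 -0.029  0.716] [ 0.117 -0.068  0.038] [ 0.504 -0.036  0.151] [ -0.    -36.556  26.448   6.321  -0.014   0.   ]
[0.359 1.072 0.172] [ 0.119 -0.055  0.019] [ 0.504 -0.036  0.151] [  0.    -36.573  26.449   6.32   -0.014  -0.   ]
scene [332.7, 244.4] 0.91 [ 0.484 -0.003  0.16 ] [ 0.476 -0.008  0.15 ]
```

View pics/wrist4.png

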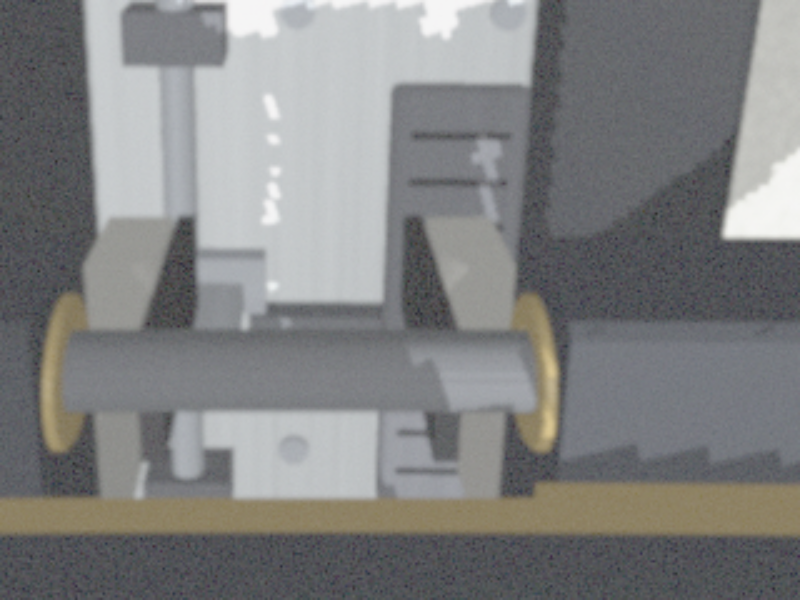

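The scene detection of the pad has moved down about 4 px, roughly a pressed depth, but the force reading doesn't settle it. A small further press will tell.

carry_out:
  deltas:
    - [[0, 0, 0.005, 0, -0.1], [0, 0, 0.01, 0, -0.1], [0, 0, 0.01, 0, -0.1]]

```text
clock: 6.55
tool_pos: [0.5038, -0.0359, 0.1489]
orientation: [180.0, -0.0, -106.1]
force: [0.5, 1.0, -0.0]
opening: 0.0395
gripper_force: 0.0
```

Run:
```python
from h import *
np.set_printoptions(precision=3,suppress=True)
for n in("scene","scene","scene"):
    s=ctrl.snapshot(n);o=ctrl.get_obs();print(o["force"],o["moment"],o["tool_pos"],o["tau"])
    for q in ctrl.spot_point(s,'catch_pad')[:1]: print(n,q["centre"],round(q["p"],2),atz(s,q["centre"],.16),atz(s,q["centre"],.15))
```

```text
[-0.658 -0.545 -0.54 ] [ 0.056 -0.103  0.062] [ 0.504 -0.036  0.149] [ -0.    -36.622  26.304   6.282   0.     -0.   ]
scene [333.4, 242.4] 0.69 [ 0.478 -0.005  0.16 ] [ 0.47  -0.011  0.15 ]
[ 0.759 -0.675  0.52 ] [ 0.143 -0.043 -0.019] [ 0.504 -0.036  0.149] [ -0.003 -36.618  26.324   6.291  -0.014  -0.   ]
scene [331.4, 243.7] 0.52 [ 0.484 -0.007  0.16 ] [ 0.476 -0.012  0.15 ]
[-0.043  1.165  0.815] [ 0.065 -0.088 -0.005] [ 0.504 -0.036  0.149] [  0.    -36.63   26.348   6.298  -0.014  -0.   ]
scene [332.7, 243.0] 0.79 [ 0.481 -0.006  0.16 ] [ 0.472 -0.011  0.15 ]
```

carry_out:
  deltas:
    - [[0, 0, 0.005, 0, -0.1], [0, 0, 0.01, 0, -0.1], [0, 0, 0.01, 0, -0.1]]

```text
clock: 7.15
tool_pos: [0.5039, -0.0359, 0.1469]
orientation: [180.0, -0.0, -106.0]
force: [-0.5, -0.5, -0.4]
opening: 0.0392
gripper_force: 0.0
```

Run:
```python
from h import *
np.set_printoptions(precision=3,suppress=True)
F=[]
for n in range(4):
    s=ctrl.snapshot("scene");o=ctrl.get_obs();F.append(np.r_[o["force"],o["moment"]])
print(np.mean(F,0),o["tool_pos"],o["tau"])
K=np.array(s["camera_matrix"])
for z in(.16,.15,.14):
    c=np.array(s["R"])@[.478,-.01,z]+s["t"];u=c[:2]/c[2];u=u*(1+s["k1"]*(u@u));print(z,K[:2,:2]@u+K[:2,2])
m=ctrl.silhouettes(s,'catch_pad')
print([(q["centre"],q["p"]) for q in m[:2]])
```

```text
[-0.076 -0.371  0.353  0.11  -0.071 -0.015] [ 0.504 -0.036  0.147] [ -0.001 -36.705  26.26    6.277  -0.014  -0.   ]
0.16 [331.813 241.619]
0.15 [331.781 244.552]
0.14 [331.749 247.447]
[([334.6, 245.4], 0.85)]
```

Run:
```python
from h import *
np.set_printoptions(precision=4,suppress=True)
s=ctrl.snapshot("wrist");o=ctrl.get_obs();T=o["tool_pos"];R=Ro.from_euler('xyz',o["orientation"],degrees=True)
# tip corners seen in the last wrist crop (camera rides with the tool); tool-frame coordinates where front face lies at x=-9.5mm
for px in((104,215),(195,215),(405,215),(497,215),(520,270),(83,270)):
    p=(200+px[0]/2.5,200+px[1]/2.5)
    c,d=ray(s,p);c=R.inv().apply(c-T);d=R.inv().apply(d)
    for x in(-.0095,.0095): print(px,x,c+d*(x-c[0])/d[0], end=' ')
    print('at tip depth',c+d*(0-c[2])/d[2])
print(c)
c=s["color"][200:440,200:520,::-1].astype(float)
cv2.imwrite("pics/wrist5.png",cv2.resize(np.clip(255*(c/255)**.5,0,255).astype(np.uint8),(800,600)))
```

```text
(104, 215) -0.0095 [-0.0095 -0.0472  0.0207] (104, 215) 0.0095 [ 0.0095 -0.0372 -0.0222] at tip depth [-0.0003 -0.0424  0.    ]
(195, 215) -0.0095 [-0.0095 -0.0252  0.0206] (195, 215) 0.0095 [ 0.0095 -0.0199 -0.0222] at tip depth [-0.0004 -0.0227  0.    ]
(405, 215) -0.0095 [-0.0095  0.0255  0.0206] (405, 215) 0.0095 [ 0.0095  0.02   -0.0223] at tip depth [-0.0004  0.0229  0.    ]
(497, 215) -0.0095 [-0.0095  0.0477  0.0206] (497, 215) 0.0095 [ 0.0095  0.0374 -0.0222] at tip depth [-0.0004  0.0428  0.    ]
(520, 270) -0.0095 [-0.0095  0.0465 -0.0078] (520, 270) 0.0095 [ 0.0095  0.0365 -0.0446] at tip depth [-0.0135  0.0487  0.    ]
(83, 270) -0.0095 [-0.0095 -0.0458 -0.0078] (83, 270) 0.0095 [ 0.0095 -0.0361 -0.0445] at tip depth [-0.0135 -0.0478  0.    ]
[ 0.0792 -0.0005 -0.1793]
```

View pics/wrist5.png

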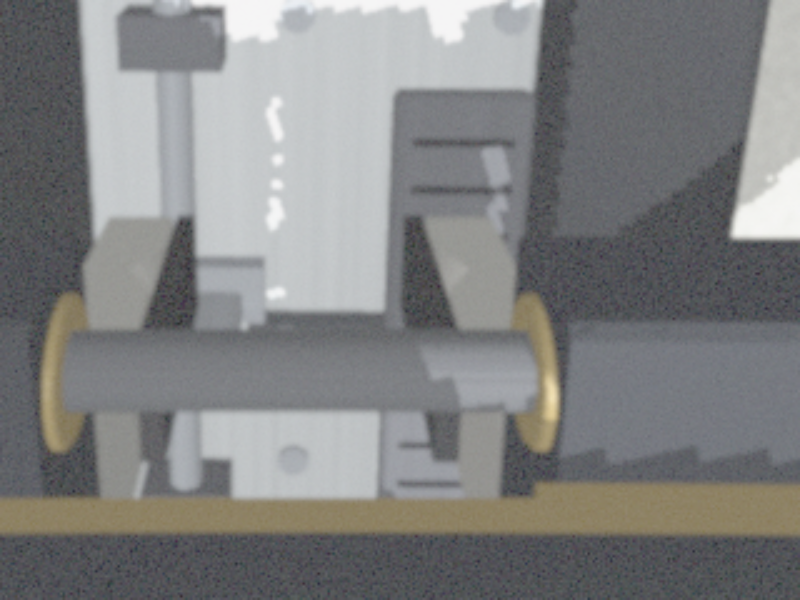

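The wrist view shows the pad still about 8 mm below the fingertips. The visible tips project onto the 39 mm opening only if they end about 20 mm behind the reported TCP. The contact force should confirm this as I go lower in small steps.

carry_out:
  deltas:
    - [[0, 0, 0.01, 0, -0.1], [0, 0, 0.02, 0, -0.1], [0, 0, 0.03, 0, -0.1], [0, 0, 0.03, 0, -0.1]]

```text
clock: 7.85
tool_pos: [0.5037, -0.036, 0.1406]
orientation: [180.0, -0.0, -106.1]
force: [-0.4, 0.1, 0.1]
opening: 0.0397
gripper_force: 0.0
```

carry_out:
  deltas:
    - [[0, 0, 0.01, 0, -0.1], [0, 0, 0.015, 0, -0.1], [0, 0, 0.015, 0, -0.1]]

```text
clock: 8.15
tool_pos: [0.5041, -0.0359, 0.1381]
orientation: [-180.0, -0.0, -106.0]
force: [0.0, 0.9, 2.6]
opening: 0.0396
gripper_force: 0.9
```

carry_out:
  deltas:
    - [[0, 0, 0.01, 0, -0.1], [0, 0, 0.01, 0, -0.1], [0, 0, 0.01, 0, -0.1]]

```text
clock: 8.45
tool_pos: [0.5041, -0.0359, 0.1362]
orientation: [-180.0, 0.0, -106.0]
force: [0.6, -0.2, 1.9]
opening: 0.0393
gripper_force: 1.2
```

Contact came at a TCP height of about 0.139, so the tips do end about 21 mm behind the TCP. I'll press about 9 mm from there, to about 0.130.

carry_out:
  deltas:
    - [[0, 0, 0.01, 0, -0.1], [0, 0, 0.02, 0, -0.1], [0, 0, 0.032, 0, -0.1], [0, 0, 0.032, 0, -0.1], [0, 0, 0.032, 0, -0.1]]

```text
clock: 8.95
tool_pos: [0.5041, -0.036, 0.1297]
orientation: [-180.0, -0.0, -106.0]
force: [0.3, -0.6, 4.4]
opening: 0.0393
gripper_force: 2.2
```

Run:
```python
from h import *
np.set_printoptions(precision=3,suppress=True)
F=[]
for n in range(4):
    s=ctrl.snapshot("scene");o=ctrl.get_obs();F.append(np.r_[o["force"],o["moment"]])
print(np.mean(F,0),o["tool_pos"],o["orientation"])
for k,z in(('catch_pad',.15),('bolt_tab',.174)):
  for q in ctrl.spot_point(s,k)[:1]: print(q["centre"],round(q["p"],2),atz(s,q["centre"],z))
```

```text
[-0.124 -1.06   4.532 -0.222  0.047  0.019] [ 0.504 -0.036  0.13 ] [-179.989    0.001 -106.045]
[331.6, 245.5] 0.78 [ 0.481 -0.009  0.15 ]
[314.2, 249.9] 0.57 [ 0.534 -0.02   0.174]
```

The press is at 4.5 N and the pad is about 9 mm down. Now I slide towards the hatch.

carry_out:
  deltas:
    - [[-0.02, 0, 0, 0, -0.1], [-0.04, 0, 0, 0, -0.1], [-0.06, 0, 0, 0, -0.1], [-0.08, 0, 0, 0, -0.1], [-0.1, 0, 0, 0, -0.1]]

```text
clock: 9.75
tool_pos: [0.5093, -0.0167, 0.1296]
orientation: [180.0, -0.0, -106.0]
force: [-1.5, -6.5, 5.1]
opening: 0.0393
gripper_force: 3.2
```

Run:
```python
from h import *
np.set_printoptions(precision=3,suppress=True)
F=[]
for n in("scene","top","scene"):
    s=ctrl.snapshot(n);o=ctrl.get_obs();F.append(np.r_[o["force"],o["moment"]])
    for k,z in(('bolt_tab',.174),('bolt_tip',.132)):
        for q in ctrl.spot_point(s,k)[:1]: print(n,k,q["centre"],round(q["p"],2),atz(s,q["centre"],z))
print(F,o["tool_pos"],o["orientation"])
```

```text
scene bolt_tab [314.6, 252.1] 0.69 [ 0.539 -0.015  0.174]
scene bolt_tip [333.0, 281.3] 0.59 [0.557 0.048 0.132]
top bolt_tab [308.5, 239.2] 0.46 [ 0.475 -0.013  0.174]
scene bolt_tab [315.9, 253.1] 0.63 [ 0.54  -0.011  0.174]
scene bolt_tip [335.3, 281.1] 0.75 [0.554 0.052 0.132]
[array([-0.99 , -3.521,  5.161, -1.114,  0.368,  0.097]), array([-0.436, -1.44 ,  5.011, -0.5  ,  0.312,  0.035]), array([-0.886, -1.198,  4.683,  0.004,  0.437, -0.014])] [ 0.51  -0.016  0.13 ] [-180.       0.031 -106.054]
```

The tab has followed by about 10 mm and the pad is still pressed at 5 N, so I continue.

carry_out:
  deltas:
    - [[-0.025, 0, 0, 0, -0.1], [-0.05, 0, 0, 0, -0.1], [-0.07, 0, 0, 0, -0.1], [-0.085, 0, 0, 0, -0.1], [-0.1, 0, 0, 0, -0.1]]

```text
clock: 10.7
tool_pos: [0.515, 0.0024, 0.1297]
orientation: [180.0, -0.0, -106.0]
force: [-0.3, -5.7, 4.3]
opening: 0.0388
gripper_force: 3.0
```

carry_out:
  deltas:
    - [[-0.01, 0, 0, 0, -0.1], [-0.01, 0, 0, 0, -0.1]]

```text
clock: 10.9
tool_pos: [0.5153, 0.0036, 0.1297]
orientation: [180.0, -0.1, -106.1]
force: [-0.1, -8.8, 5.5]
opening: 0.0394
gripper_force: 5.5
```

carry_out:
  deltas:
    - [[-0.01, 0, 0, 0, -0.1], [-0.01, 0, 0, 0, -0.1]]

```text
clock: 11.1
tool_pos: [0.5153, 0.0038, 0.1297]
orientation: [179.9, -0.3, -106.1]
force: [-0.3, -16.2, 6.3]
opening: 0.0391
gripper_force: 9.5
```

The motion stopped with the force climbing after 41 mm of travel, which is about 34 mm of bolt. I'll confirm visually before letting go.

Run:
```python
from h import *
np.set_printoptions(precision=3,suppress=True)
for n in("scene","scene"):
    s=ctrl.snapshot(n);o=ctrl.get_obs()
    for k,z in(('bolt_tab',.174),('bolt_tip',.132),('keeper',.132)):
        for q in ctrl.spot_point(s,k)[:1]: print(n,k,q["centre"],round(q["p"],2),atz(s,q["centre"],z))
print(o["force"],o["tool_pos"])
cv2.imwrite("pics/scene6.png",cv2.resize(s["color"][210:330,240:400,::-1],(800,600)))
```

```text
scene bolt_tab [322.5, 258.8] 0.43 [0.546 0.011 0.174]
scene bolt_tip [308.3, 307.5] 0.68 [0.648 0.046 0.132]
scene keeper [336.7, 283.3] 0.66 [0.557 0.058 0.132]
scene bolt_tab [324.2, 259.9] 0.73 [0.546 0.016 0.174]
scene bolt_tip [341.4, 286.2] 0.49 [0.558 0.072 0.132]
scene keeper [339.7, 281.4] 0.75 [0.549 0.061 0.132]
[ -0.389 -15.25    5.599] [0.515 0.004 0.13 ]
```

View pics/scene6.png

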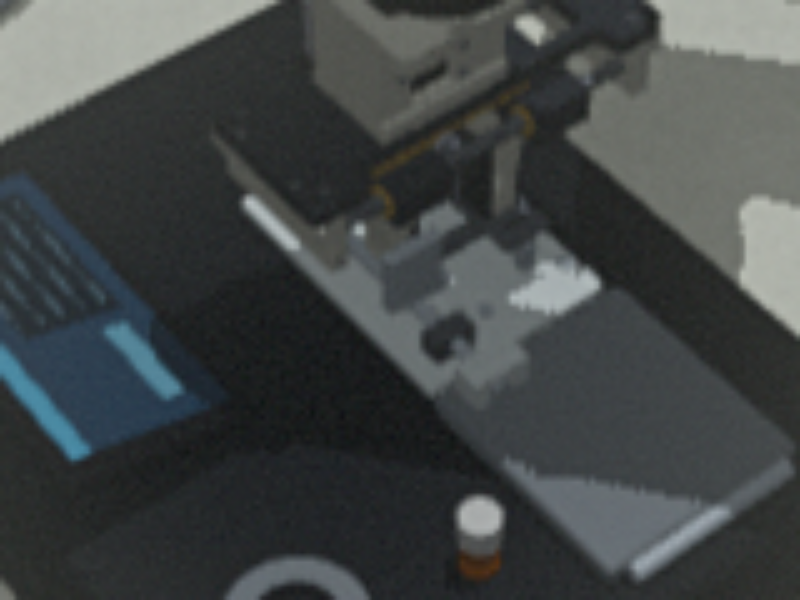

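The tab is now up against the near guide, moved about 34 mm, and the rod runs into the keeper at (475,370). The bolt is home, so I back off slightly and lift clear.

carry_out:
  deltas:
    - [[0.02, 0, 0, 0, -0.1], [0.035, 0, 0, 0, -0.1], [0.035, 0, -0.05, 0, -0.1], [0.035, 0, -0.15, 0, -0.1], [0.035, 0, -0.3, 0, -0.1]]

```text
clock: 12.0
tool_pos: [0.5126, -0.0003, 0.189]
orientation: [179.8, -0.1, -106.0]
force: [1.1, -0.1, 1.5]
opening: 0.0393
gripper_force: 0.0
```

carry_out:
  deltas:
    - [[0, 0, -0.2, 0, -0.1], [0, 0, -0.4, 0, -0.1], [0, 0, -0.5, 0, -0.1], [0, 0, -0.5, 0, -0.1], [0, 0, -0.5, 0, -0.1]]

```text
clock: 12.5
tool_pos: [0.5138, 0.0, 0.2897]
orientation: [180.0, 0.0, -106.0]
force: [-0.1, 0.4, -1.1]
opening: 0.0391
gripper_force: 0.0
```

Run:
```python
from h import *
np.set_printoptions(precision=3,suppress=True)
for n in("scene","wrist","scene"):
    s=ctrl.snapshot(n);o=ctrl.get_obs()
    for k,z in(('bolt_tab',.174),('catch_pad',.16)):
        for q in ctrl.spot_point(s,k)[:1]: print(n,k,q["centre"],round(q["p"],2),atz(s,q["centre"],z))
print(o["force"],o["tool_pos"],o["clock"])
cv2.imwrite("pics/scene7.png",cv2.resize(s["color"][200:340,240:427,::-1],(800,600)))
```

```text
scene bolt_tab [320.2, 260.6] 0.53 [0.553 0.01  0.174]
scene catch_pad [331.4, 240.8] 0.57 [ 0.476 -0.012  0.16 ]
wrist bolt_tab [284.6, 247.8] 0.57 [0.546 0.006 0.174]
wrist catch_pad [354.7, 206.1] 0.94 [ 0.479 -0.009  0.16 ]
scene bolt_tab [322.3, 259.3] 0.58 [0.547 0.012 0.174]
scene catch_pad [333.7, 240.9] 0.7 [ 0.473 -0.008  0.16 ]
[ 0.029 -0.388 -0.698] [ 0.514 -0.     0.289] 12.85
```

View pics/scene7.png

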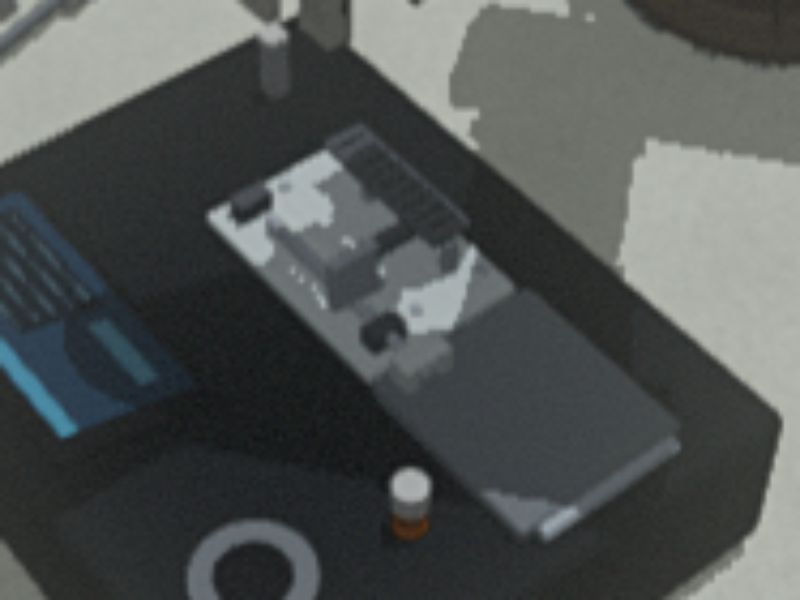

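The bolt is in the keeper, the pad is back at its raised height (row 240.9, as at the start), and the cuvette and vial are still standing.

```bash
python3 -c "
from plant import ctrl
print(ctrl.close_job())"
```

```text
the job is handed in; nothing more can be done
None
```

The hatch looks locked and the job is handed in, with no verdict returned: the bolt went home against its stop with the catch held down, the catch sprang back up, and the arm is clear with the cuvette and vial still standing.

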